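Next jar on the kitchen scale

TASK

The shaker on the little kitchen scale has been weighed and the spice jar waiting on the coaster is next: make them change places, so that the jar stands upright in the middle of the scale's pan and the shaker upright in the middle of the coaster, neither with any edge hanging over. Pan and coaster each have room for only one of them, so park one on a free bit of the stove top meanwhile. Leave everything else, the other spice jars included, where it stands.

Things in the scene. Friction and masses are not known exactly. Their poses are not given: they have to be found in the camera images.
- scale: Small round white kitchen scale, fixed, 46 mm high: housing 76 mm across from 15 to 37 mm high on short feet, a display nose reaching 44 mm from the centre on its own -x side, on top a plain flat round steel pan 64 mm across. Origin: centre of the underside. It stands in one of three places: front right, front left, or between the two burners.
- pan (a point): Centre of the flat upper face of the scale's pan (64 mm across), 46 mm above the scale's origin; z up.
- coaster: Flat round coaster with a cork face, 60 mm across, 8 mm high, fixed to the stove top. Origin: centre of the underside. It stands in another of the same three places.
- coaster_top (a point): Centre of the coaster's flat upper face (60 mm across), 8 mm above its origin; z up. Free flat stove top at z = 0: the front strip, x 0.39 to 0.475, y -0.30 to 0.39, and the channel between the burners, x 0.475 to 0.77, y 0.003 to 0.09. Beside the channel and behind the strip lie the burners' trays (12 mm high) and pan supports (45 mm high).
- shaker: Round clear shaker with a grey domed top, 44 mm across, 90 mm high (straight-sided up to 70 mm, the dome 34 mm across), 0.1 kg give or take a third; starts upright near the middle of the scale's pan. Origin: centre of the underside, z up along the shaker.
- jar: The round spice jar with a dark green cap that starts upright near the middle of the coaster: 46 mm across, 106 mm high, straight-sided, 0.11 kg give or take a third. Origin: centre of the underside, z up along the jar.
- jar_b: Bystander: spice jar just like the one on the coaster (46 mm across, 106 mm high) but standing on the stove top itself. Origin: centre of the underside.
- jar_c: Bystander: a third such spice jar (46 mm across, 106 mm high) standing on the stove top itself. Origin: centre of the underside.
- garlic: Bystander: garlic bulb about 60 mm across, 58 mm high. Origin: centre of the underside.
- slim_bottle: Bystander: slim bottle, 36 x 48 mm, 161 mm high. Origin: centre of the underside.
- lime: Bystander: green lime, 52 x 45 mm, 45 mm high, lying loose near the front centre of the stove top. Origin: centre of the underside.
- coffee_jar: Bystander: jar with a black lid, 72 mm across, 84 mm high, behind the middle place. Origin: centre of the underside.
- tall_bottle: Bystander: clear bottle of orange drink with a red cap, 70 mm across, 207 mm high, in the third of the three places; the tallest loose thing on the stove top. Origin: centre of the underside.

How it is judged:
At the end, for the whole second after the job is handed in: The spice jar that began on the coaster stands upright (within 0.1 rad) and at rest on the scale's pan, its axis within 9 mm of the pan's centre, and the shaker stands upright (within 0.1 rad) and at rest on the coaster, its axis within 8 mm of the coaster's centre, so that neither overhangs (horizontal distance between jar and pan below 0.009 m and angle between each of jar, shaker's own z axis and vertical below 0.1 rad and z of jar in the frame of pan between -0.005 and 0.005 m and linear speed of each of jar, shaker below 0.02 m/s and horizontal distance between shaker and coaster_top below 0.008 m and z of shaker in the frame of coaster_top between -0.005 and 0.005 m); the robot touches nothing.
It fails at once if one of the other spice jars was shifted by more than 25 mm or knocked over (distance of any of jar_b, jar_c from where it was at the start of the episode above 0.025 m or angle between any of jar_b, jar_c's own z axis and vertical above 0.5 rad).
It fails at once if the garlic or the lime was shifted by more than 25 mm (distance of any of garlic, lime from where it was at the start of the episode above 0.025 m).
It fails at once if the slim bottle, the coffee jar or the tall bottle was shifted by more than 25 mm or knocked over (distance of any of slim_bottle, coffee_jar, tall_bottle from where it was at the start of the episode above 0.025 m or angle between any of slim_bottle, coffee_jar, tall_bottle's own z axis and vertical above 0.5 rad).
It also fails if it takes over 72 s, if anything falls off the work surface, if the arm or the gripper's body presses on something with over 40 N, if the wrist force passes 120 N, or if a joint passes its speed limit or range.

ROBOT

A 6-joint arm with a two-finger parallel gripper is mounted at the origin on a cart in front of the work surface, level with it; the furniture and walls round the work are solid. World frame = base frame: x ahead of the robot, y to its left, z up, the work surface at z = 0. Lengths are in m, angles in rad, forces in N, time in s.
With the tool pointing down it reaches from about 0.35 to 0.775 m from the base axis. Payload 5.5 kg.
Tool frame: the origin (TCP) lies midway between the tips of the shut fingers; the grasp point (between the pads) lies grasp_offset behind it (grasp_offset is the distance from the TCP to the grasp point, in m); z points along the fingers, y is the line along which they close (so a half turn about z gives the same grasp; the last joint's range is limited). The gripper opens to 85 mm and grips with 20 to 120 N. Pads are 22 mm wide; open, the fingers measure 114 mm over their backs; the gripper's body (76 mm by 85 mm) begins 54 mm behind the grasp point. The pads swing forward as they close: fully open they stand 13 mm farther back than shut.
Start: joints at [1.124, 0.313, 0.046, 1.304, 0, 1.431], TCP at [0.174, 0.548, 0.231] pointing down, gripper open.
Joint ranges: [-2.76, 2.76], [-0.86, 1.69], [-1.03, 1.26], [-2.2, 2.34], [-1.47, 1.5], [-3.14, 3.14]. Speed limits (rad/s): [2.57, 2.57, 3.14, 3.14, 3.14, 3.14].

INTERFACE

Orientations are given as a unit quaternion [w, x, y, z].
In Python, from workcell import * gives the robot as it stands.
- The arm moves only by the tool step_arm, never from a script. Its argument "deltas" is a list of rows, each a list of 7 numbers: the shift along the world's x, y, z in mm, then the turn, a rotation vector about the world's x, y, z in degrees, then the gripper's target within -1 to 1 (fully open at 1, half-way at 0, shut at -1). A call has 1 to 5 rows; each row shifts and turns the commanded pose from where the row before left it; what a row does not reach is not made up. A row lasts 1/10 s, in which the tool goes at most 50 mm and 8.59 degrees, less where a joint would pass 70% of its speed; a pose out of reach is approached as far as the arm can. A call is refused whole if a number of a shift passes 50 or a number of a turn 8.59, either way. A call with a gripper value outside its range is refused whole. The fingers move at their own pace and stop on an object; "newtons" is the grip in N (left out, the last holds). Time passes only in rows, so rows that do not move let the fingers close. It gives the time, the measured TCP pose, the force, the opening and the grip force at its end, in the units of the state.
- get_state(): the state, without advancing time (a new reading comes with each control period).
- read_camera(name): name is "scene" or "top" or "wrist"; returns a dict with "image" (384x512x3 uint8, red, green, blue), "z_map" (384x512 float32, m along the optical axis (not along the pixel's ray), 0 where there is no reading), "K" (3x3 intrinsics, pixels), "world_from_camera" (4x4, takes a point from camera to world coordinates). Camera axes: x right, y down, z forward; pixel columns grow to the right and rows downward; lengths in m; the calibration is good to about 2 mm. The wrist camera is an equidistant fisheye: a pixel r from the principal point sees the ray r / f radians off the axis. A picture is of the moment at which its call begins.
- hand_in(): hands the job in; it is judged then, once.
The state is a dict: "clock": time; "joint_pos": joint angles; "qvel": joint speeds; "tau": joint torques, N m; "tcp_pos": TCP position; "orientation": TCP orientation; "wrist_force": force on the tool from outside, world axes, zero at the start; "ft_torque": the same for the moment, N m; "finger_gap": finger opening in m; "grip_force": force on a finger pad.
Only numpy, scipy, OpenCV 4.12 (cv2) and the standard library are available. Lean on these libraries where they do the work, as an engineer would, in place of code of your own. Each camera call takes 0.05 s, during which the arm holds its last target. There are 200 camera calls.

## Working session

There is one attempt and no reset: what is moved stays moved. The work goes in short steps, Python scripts to look and compute and a tool call to move; the robot and the scene stay as the last step left them, time stands still between calls to the robot, and variables do not carry over. Pictures are saved under pics/ and viewed, at most 10 in all, crops included, and the job is handed in when it is done.

Besides the shell and the picture viewer there is one more tool, called as name([rows], argument=value, ...), one row to a line, values as JSON. step_arm: Moves the arm, as the interface text tells. Its arguments: {"type":"object","properties":{"deltas":{"type":"array","items":{"type":"array","items":{"type":"number"}}},"newtons":{"type":"number"}},"required":["deltas"]}

```bash
mkdir -p pics; cat > h.py <<'E'
from workcell import *
import numpy as np, cv2
def snap(n,f):
    c=read_camera(n); cv2.imwrite('pics/'+f+'.png',c['image'][:,:,::-1]); np.savez(f+'.npz',**c); return c
def pts(c):
    v,u=np.mgrid[:384,:512]; K=c['K']; z=c['z_map']
    p=np.stack([(u-K[0,2])/K[0,0]*z,(v-K[1,2])/K[1,1]*z,z,np.ones_like(z)],-1)
    return (p@c['world_from_camera'].T)[...,:3]
E
python3 - <<'E'
from h import *
a=snap('top','t0');b=snap('scene','s0')
cv2.imwrite('pics/both.png',cv2.resize(np.vstack([a['image'],b['image']])[:,:,::-1],(400,600)) )
s=get_state();print(s)
for c in(a,b):print(c['K'],c['world_from_camera'])
E
```

```text
{'clock': 0.1, 'joint_pos': array([1.12437759e+00, 3.13925205e-01, 4.50816806e-02, 1.30362356e+00,
       3.57453576e-05, 1.43119558e+00]), 'qvel': array([ 1.19549267e-03, -1.64856517e-03,  2.64102544e-03, -1.15514545e-03,
       -4.62280193e-05,  1.75931319e-03]), 'tau': array([ 3.42337858e-03, -4.81727636e+01,  2.99242902e+01,  1.28065195e-02,
       -6.66253050e-05, -1.65996352e-05]), 'tcp_pos': array([0.17346009, 0.54772004, 0.23049365]), 'orientation': array([-2.58398219e-04,  1.52807933e-01,  9.88255553e-01, -7.94613992e-04]), 'wrist_force': array([-0.64877242, -0.42497759, -0.29984789]), 'ft_torque': array([0.03946346, 0.07400667, 0.05890916]), 'grip_force': 0.0, 'finger_gap': 0.08517059931669554}
[[423.28493247   0.         251.50545959]
 [  0.         423.28493247 191.03428422]
 [  0.           0.           1.        ]] [[ 0.35398616 -0.88369965  0.30621681  0.2062963 ]
 [-0.93522891 -0.33223366  0.1223425  -0.09007842]
 [-0.00637849 -0.32969036 -0.94406757  1.18435219]
 [ 0.          0.          0.          1.        ]]
[[438.68428229   0.         251.44706   ]
 [  0.         438.68428229 191.62918938]
 [  0.           0.           1.        ]] [[ 0.53310668 -0.63961552  0.55379532 -0.06377935]
 [-0.84604004 -0.40018109  0.35223764 -0.37911065]
 [-0.00367825 -0.65631324 -0.75447955  0.91901181]
 [ 0.          0.          0.          1.        ]]
```

View pics/t0.png

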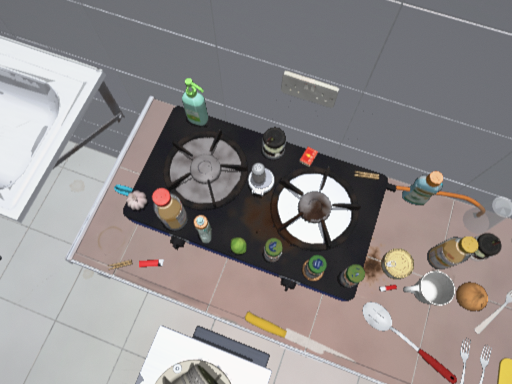

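View pics/s0.png

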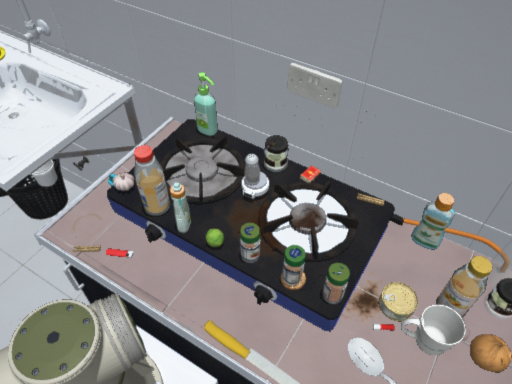

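The scale with the shaker stands between the burners (top view about (260,180)). The coaster with the green-capped jar is front right, about (315,267), and other jars flank it at (273,250) and (352,275). The lime is at (239,245), and the slim and tall bottles are front left.

```bash
python3 - <<'E'
from h import *
from scipy import ndimage
def fitc(p):
    A=np.c_[2*p,np.ones(len(p))];s=np.linalg.lstsq(A,(p**2).sum(1),rcond=None)[0];return s[0],s[1],np.sqrt(s[2]+s[0]**2+s[1]**2)
for n in('t0','s0'):
    c=dict(np.load(n+'.npz'));P=pts(c);z=P[...,2]
    ok=(c['z_map']>0)&(P[...,0]>.34)&(P[...,0]<.8)&(abs(P[...,1])<.45)
    print(n,'stove z',np.median(z[ok&(abs(P[...,0]-.43)<.03)&(abs(z)<.03)]))
    lab,k=ndimage.label(ok&(z>.052)&(z<.25))
    for i in range(1,k+1):
        q=P[lab==i]
        if len(q)<30: continue
        zt=np.percentile(q[:,2],97)
        t=q[q[:,2]>zt-.006]
        v,u=np.where(lab==i)
        print('px',u.mean().round(),v.mean().round(),'n',len(q),'ztop',zt.round(4),'top ctr',((t.min(0)+t.max(0))/2)[:2].round(4),'ext',np.ptp(t,axis=0)[:2].round(3),len(t),'body x',q[:,0].min().round(3),q[:,0].max().round(3),'y',q[:,1].min().round(3),q[:,1].max().round(3))
    for name,b,h,w in(('pan',(.5,.78,0,.1),.046,.004),('coaster',(.37,.48,-.3,-.1),.008,.0035)):
        m=ok&(P[...,0]>b[0])&(P[...,0]<b[1])&(P[...,1]>b[2])&(P[...,1]<b[3])&(abs(z-h)<w)
        q=P[m];print(name,m.sum(),q.min(0).round(4),q.max(0).round(4))
E
```

```text
t0 stove z 9.525486641304148e-05
px 194.0 101.0 n 684 ztop 0.2079 top ctr [0.7541 0.2913] ext [0.019 0.049] 74 body x 0.731 0.772 y 0.26 0.337
px 274.0 140.0 n 484 ztop 0.0889 top ctr [0.7395 0.0494] ext [0.067 0.063] 294 body x 0.705 0.773 y 0.016 0.084
px 258.0 174.0 n 266 ztop 0.1361 top ctr [0.6135 0.0535] ext [0.028 0.025] 75 body x 0.594 0.631 y 0.031 0.072
px 431.0 181.0 n 375 ztop 0.1003 top ctr [ 0.774  -0.4089] ext [0.038 0.034] 130 body x 0.751 0.794 y -0.444 -0.375
px 168.0 208.0 n 882 ztop 0.2096 top ctr [0.4314 0.2386] ext [0.043 0.043] 234 body x 0.397 0.465 y 0.203 0.271
px 202.0 227.0 n 274 ztop 0.162 top ctr [0.4203 0.1373] ext [0.017 0.012] 30 body x 0.399 0.439 y 0.119 0.153
px 273.0 249.0 n 305 ztop 0.1092 top ctr [ 0.4333 -0.0564] ext [0.043 0.042] 207 body x 0.41 0.455 y -0.08 -0.035
px 316.0 266.0 n 337 ztop 0.1179 top ctr [ 0.43   -0.1755] ext [0.043 0.043] 208 body x 0.406 0.451 y -0.197 -0.152
px 354.0 275.0 n 352 ztop 0.109 top ctr [ 0.4429 -0.2744] ext [0.044 0.044] 232 body x 0.419 0.465 y -0.296 -0.251
pan 149 [0.59   0.0149 0.0422] [0.7213 0.0765 0.049
[... 529 characters left out ...]
0.029 0.07
px 179.0 201.0 n 489 ztop 0.1597 top ctr [0.4186 0.1353] ext [0.013 0.012] 30 body x 0.396 0.439 y 0.118 0.152
px 442.0 206.0 n 500 ztop 0.0992 top ctr [ 0.7736 -0.4108] ext [0.04  0.037] 158 body x 0.751 0.794 y -0.444 -0.376
px 250.0 237.0 n 511 ztop 0.1075 top ctr [ 0.4333 -0.0582] ext [0.045 0.044] 253 body x 0.408 0.456 y -0.082 -0.036
px 294.0 260.0 n 593 ztop 0.1155 top ctr [ 0.4286 -0.1761] ext [0.046 0.044] 294 body x 0.404 0.452 y -0.2 -0.154
px 337.0 278.0 n 594 ztop 0.108 top ctr [ 0.4422 -0.2754] ext [0.045 0.044] 314 body x 0.418 0.465 y -0.299 -0.252
pan 189 [0.5881 0.0142 0.0422] [0.7459 0.0735 0.0499]
coaster 166 [ 0.4004 -0.2978  0.0045] [ 0.4799 -0.1073  0.0114]
```

```bash
python3 - <<'E'
from h import *
c=cv2.imread('pics/s0.png');t=cv2.imread('pics/t0.png')
a=cv2.resize(c[140:310,190:360],(400,400),interpolation=2);b=cv2.resize(t[150:300,230:380],(400,400),interpolation=2)
cv2.imwrite('pics/crop.png',np.hstack([a,b]))
E
```

```text
(no output)
```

View pics/crop.png

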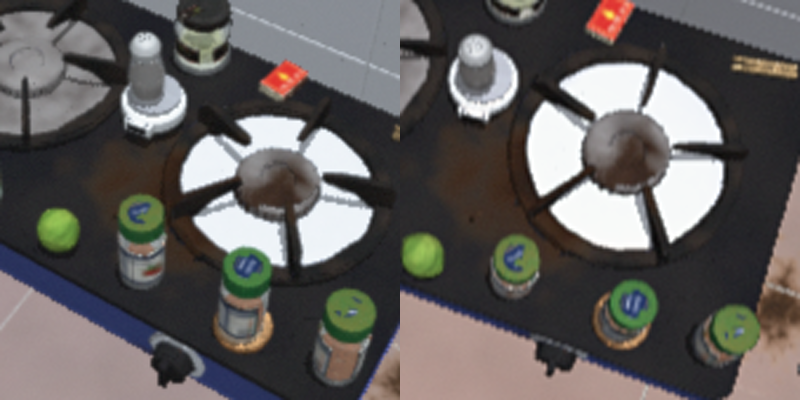

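```bash
python3 - <<'E'
from h import *
import workcell
print(workcell.grasp_offset if hasattr(workcell,'grasp_offset') else dir(workcell))
for n in('t0','s0'):
    c=dict(np.load(n+'.npz'));P=pts(c);h=cv2.cvtColor(c['image'],cv2.COLOR_RGB2HSV)
    m=(h[...,0]>35)&(h[...,0]<55)&(h[...,1]>150)&(P[...,2]>.01)&(P[...,2]<.06)&(P[...,0]>.35)&(P[...,0]<.5)
    q=P[m];print('lime',m.sum(),np.percentile(q,[2,50,98],axis=0).round(3).tolist())
E
```

```text
0.0187Traceback (most recent call last):
  File "<stdin>", line 7, in <module>
    return _quantile_unchecked(
        a, q, axis, out, overwrite_input, method, keepdims, weights)
    return _ureduce(a,
                    func=_quantile_ureduce_func,
    ...<5 lines>...
                    overwrite_input=overwrite_input,
                    method=method)
    r = func(a, **kwargs)
    result = _quantile(arr,
                       quantiles=q,
    ...<2 lines>...
                       out=out,
                       weights=wgt)
    slices_having_nans = np.isnan(arr[-1, ...])
                                  ~~~^^^^^^^^^
IndexError: index -1 is out of bounds for axis 0 with size 0
```

step_arm([
  [10, -30, 35, 0, 0, 8, 1],
  [20, -40, 15, 0, 0, 8, 1],
  [22, -44, 0, 0, 0, 1.6, 1],
  [22, -44, 0, 0, 0, 0, 1],
  [22, -44, 0, 0, 0, 0, 1],
])

```text
clock: 0.6
tcp_pos: [0.2699, 0.3445, 0.2812]
orientation: [0.0, -0.001, 1.0, 0.0]
wrist_force: [1.5, 0.3, 0.9]
finger_gap: 0.0852
grip_force: 0.0
```

step_arm([
  [16, -44, 0, 0, 0, 0, 1],
  [16, -44, 0, 0, 0, 0, 1],
  [16, -44, 0, 0, 0, 0, 1],
  [16, -44, 0, 0, 0, 0, 1],
  [16, -44, 0, 0, 0, 0, 1],
])

```text
clock: 1.1
tcp_pos: [0.3496, 0.1244, 0.2812]
orientation: [0.0, -0.0, 1.0, 0.0]
wrist_force: [1.4, 0.5, -0.2]
finger_gap: 0.0852
grip_force: 0.0
```

step_arm([
  [16, -44, 0, 0, 0, 0, 1],
  [16, -44, 0, 0, 0, 0, 1],
  [16, -44, 0, 0, 0, 0, 1],
  [16, -44, 0, 0, 0, 0, 1],
  [8, -44, 0, 0, 0, 0, 1],
])

```text
clock: 1.6
tcp_pos: [0.4222, -0.096, 0.281]
orientation: [0.0, 0.0, 1.0, 0.0]
wrist_force: [0.1, 0.4, 0.1]
finger_gap: 0.085
grip_force: 0.0
```

```bash
python3 - <<'E'
from h import *
for n in('t0','s0'):
    c=dict(np.load(n+'.npz'));P=pts(c);h=cv2.cvtColor(c['image'],cv2.COLOR_RGB2HSV)
    x,y=(239,245) if n=='t0' else (215,238)
    print(h[y,x],P[y,x])
    m=(P[...,2]>.015)&(P[...,2]<.06)&(P[...,0]>.37)&(P[...,0]<.475)&(P[...,1]>-.02)&(P[...,1]<.1)
    q=P[m];print('lime',m.sum(),np.percentile(q,[2,50,98],axis=0).round(3).tolist())
print(get_state()['tcp_pos'])
c=snap('wrist','w1');print(c['K'],c['world_from_camera'])
E
```

```text
[ 42 137 181] [0.41793854 0.03431685 0.04471216]
lime 218 [[0.399, 0.016, 0.022], [0.417, 0.036, 0.038], [0.437, 0.059, 0.047]]
[ 45 146 171] [0.40864313 0.0273863  0.03856597]
lime 256 [[0.397, 0.014, 0.019], [0.411, 0.031, 0.036], [0.433, 0.054, 0.045]]
[ 0.4222187  -0.09595341  0.2810027 ]
[[297.31863964   0.         259.35736454]
 [  0.         297.31863964 191.86649479]
 [  0.           0.           1.        ]] [[-8.06049669e-05  9.50783680e-01  3.09855430e-01  3.43258796e-01]
 [ 9.99999388e-01 -2.65261418e-04  1.07408524e-03 -9.70299682e-02]
 [ 1.10341541e-03  3.09855326e-01 -9.50783077e-01  4.22766951e-01]
 [ 0.00000000e+00  0.00000000e+00  0.00000000e+00  1.00000000e+00]]
```

View pics/w1.png

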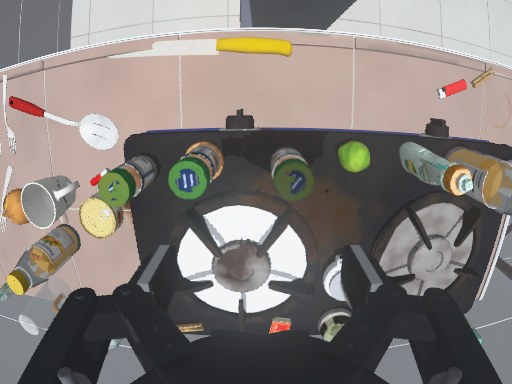

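The wrist view shows the target jar's cap at (187,180), with the neighbour jars at (128,185) and (292,180). Both gaps look clear, so I'm going down on it.

step_arm([
  [3, -40, 0, 0, 0, 0, 1],
  [4, -40, 0, 0, 0, 0, 1],
  [0, 0, -45, 0, 0, 0, 1],
  [0, 0, -45, 0, 0, 0, 1],
  [0, 0, 0, 0, 0, 0, 1],
])

```text
clock: 2.15
tcp_pos: [0.4236, -0.171, 0.1851]
orientation: [-0.006, 0.0, 1.0, 0.004]
wrist_force: [0.1, 0.6, -0.3]
finger_gap: 0.0853
grip_force: 0.0
```

step_arm([
  [0, 0, -40, 0, 0, 0, 1],
  [0, 0, -40, 0, 0, 0, 1],
  [0, 0, -30, 0, 0, 0, 1],
  [0, 0, -19, 0, 0, 0, 1],
  [0, 0, 0, 0, 0, 0, 1],
])

```text
clock: 2.65
tcp_pos: [0.4282, -0.173, 0.0619]
orientation: [-0.001, -0.001, 1.0, 0.001]
wrist_force: [0.6, 0.4, 0.9]
finger_gap: 0.0856
grip_force: 0.0
```

step_arm([
  [0, 0, 0, 0, 0, 0, -1],
  [0, 0, 0, 0, 0, 0, -1],
  [0, 0, 0, 0, 0, 0, -1],
  [0, 0, 0, 0, 0, 0, -1],
  [0, 0, 0, 0, 0, 0, -1],
], newtons=35)

```text
clock: 3.15
tcp_pos: [0.4301, -0.1749, 0.0642]
orientation: [0.002, -0.0, 1.0, -0.001]
wrist_force: [-0.9, -0.8, 7.2]
finger_gap: 0.0441
grip_force: 34.9
```

step_arm([
  [0, 0, 20, 0, 0, 0, -1],
  [0, 0, 40, 0, 0, 0, -1],
  [0, 0, 40, 0, 0, 0, -1],
  [0, 0, 40, 0, 0, 0, -1],
  [0, 0, 10, 0, 0, 0, -1],
])

```text
clock: 3.65
tcp_pos: [0.4307, -0.175, 0.2174]
orientation: [0.003, -0.0, 1.0, -0.002]
wrist_force: [-0.2, -0.5, -1.5]
finger_gap: 0.0441
grip_force: 36.0
```

step_arm([
  [10, 30, 0, 0, 0, 0, -1],
  [12, 40, 0, 0, 0, 0, -1],
  [12, 40, 0, 0, 0, 0, -1],
  [12, 40, 0, 0, 0, 0, -1],
  [12, 40, 0, 0, 0, 0, -1],
])

```text
clock: 4.15
tcp_pos: [0.4865, 0.0178, 0.2119]
orientation: [-0.0, 0.0, 1.0, 0.0]
wrist_force: [0.4, 0.2, -0.9]
finger_gap: 0.0442
grip_force: 36.0
```

step_arm([
  [10, 32, 0, 0, 0, 0, -1],
  [0, 0, 0, 0, 0, 0, -1],
  [0, 0, 0, 0, 0, 0, -1],
])

```text
clock: 4.45
tcp_pos: [0.4962, 0.0488, 0.2117]
orientation: [-0.001, -0.001, 1.0, -0.0]
wrist_force: [0.2, -0.0, -0.7]
finger_gap: 0.0441
grip_force: 36.1
```

```bash
python3 - <<'E'
from h import *
print(get_state()['tcp_pos'],get_state()['finger_gap'])
a=snap('top','t1');b=snap('scene','s1')
cv2.imwrite('pics/v1.png',np.hstack([cv2.resize(a['image'][130:310,150:380],(400,400)),cv2.resize(b['image'][60:330,150:400],(400,400))])[:,:,::-1])
for c in(a,b):
    P=pts(c);h=cv2.cvtColor(c['image'],cv2.COLOR_RGB2HSV)
    m=(np.hypot(P[...,0]-.43,P[...,1]+.175)<.05)&(h[...,2]>90)&(abs(P[...,2]-.006)<.01)
    q=P[m];print(m.sum(),q.min(0),q.max(0),q.mean(0))
E
```

```text
[0.49619244 0.04884163 0.21169014] 0.044122765370322156
380 [ 0.4027576  -0.20563971 -0.00224975] [ 0.46520408 -0.14764908  0.01487114] [ 0.43299364 -0.17699647  0.00769469]
462 [ 0.4010928  -0.2076085  -0.00160249] [ 0.46519452 -0.146895    0.0123812 ] [ 0.4299589  -0.17894163  0.00752022]
```

View pics/v1.png

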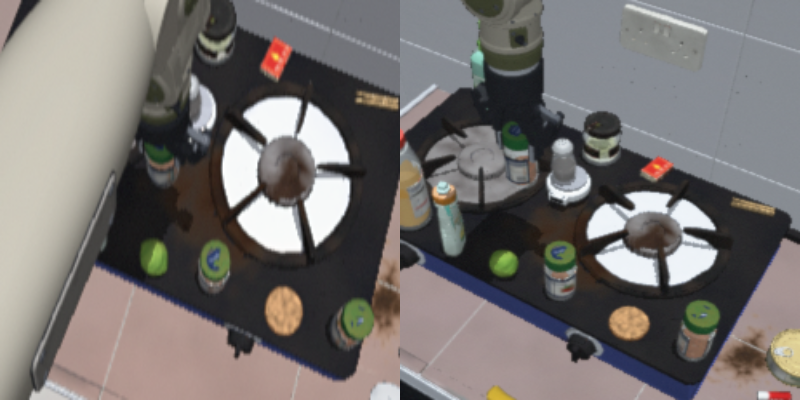

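The coaster is now bare at about (285,310) in the left crop, and the jar is held upright over the channel. I'll park it there.

step_arm([
  [1, -1, -40, 0, 0, 0, -1],
  [0, 0, -40, 0, 0, 0, -1],
  [0, 0, -40, 0, 0, 0, -1],
  [0, 0, -15, 0, 0, 0, -1],
  [0, 0, -10, 0, 0, 0, -1],
])

```text
clock: 5.05
tcp_pos: [0.496, 0.0459, 0.0655]
orientation: [-0.002, 0.001, 1.0, 0.0]
wrist_force: [0.4, 1.1, -0.6]
finger_gap: 0.0445
grip_force: 36.1
```

step_arm([
  [0, 0, -5, 0, 0, 0, -1],
  [0, 0, -3, 0, 0, 0, -1],
  [0, 0, -2, 0, 0, 0, -1],
  [0, 0, 0, 0, 0, 0, -1],
  [0, 0, 0, 0, 0, 0, -1],
])

```text
clock: 5.55
tcp_pos: [0.4982, 0.0472, 0.058]
orientation: [0.001, -0.0, 1.0, -0.0]
wrist_force: [-0.1, -0.1, 0.0]
finger_gap: 0.0439
grip_force: 36.1
```

step_arm([
  [0, 0, -1.5, 0, 0, 0, -1],
  [0, 0, -1, 0, 0, 0, -1],
  [0, 0, 0, 0, 0, 0, -1],
  [0, 0, 0, 0, 0, 0, -1],
])

```text
clock: 5.95
tcp_pos: [0.4985, 0.0471, 0.0562]
orientation: [0.001, -0.0, 1.0, -0.0]
wrist_force: [-2.2, -1.0, 7.7]
finger_gap: 0.044
grip_force: 36.4
```

Contact (7.7 N). Releasing, then up and over the shaker.

step_arm([
  [0, 0, 0, 0, 0, 0, 1],
  [0, 0, 0, 0, 0, 0, 1],
  [0, 0, 0, 0, 0, 0, 1],
  [0, 0, 0, 0, 0, 0, 1],
  [0, 0, 30, 0, 0, 0, 1],
])

```text
clock: 6.45
tcp_pos: [0.4944, 0.0474, 0.0817]
orientation: [-0.004, -0.0, 1.0, 0.0]
wrist_force: [0.2, 0.7, -0.7]
finger_gap: 0.0856
grip_force: 0.0
```

step_arm([
  [0, 0, 40, 0, 0, 0, 1],
  [0, 0, 45, 0, 0, 0, 1],
  [0, 0, 45, 0, 0, 0, 1],
  [0, 0, 20, 0, 0, 0, 1],
  [0, 0, 0, 0, 0, 0, 1],
])

```text
clock: 6.95
tcp_pos: [0.4998, 0.0471, 0.2385]
orientation: [0.003, -0.0, 1.0, -0.0]
wrist_force: [-0.1, 0.1, -0.2]
finger_gap: 0.0854
grip_force: 0.0
```

```bash
python3 - <<'E'
from h import *
print(get_state()['tcp_pos'],get_state()['finger_gap'])
c=snap('wrist','w2')
E
```

```text
[0.49980324 0.04709951 0.23848274] 0.08537137781845666
```

View pics/w2.png

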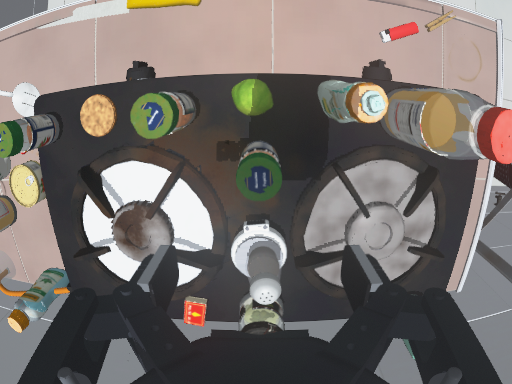

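The jar stands upright in the channel with its cap at (260,177). The coaster is at (98,116), and the scale pan is at (260,250) with the shaker on it. I'll measure the coaster and the jar cap from here.

```bash
cat >> h.py <<'E'
def ray(c,uv,h):
    K=c['K'];d=(np.asarray(uv,float)-[K[0,2],K[1,2]])/K[0,0];r=np.hypot(*d.T)+1e-12
    v=np.c_[d/r[:,None]*np.sin(r)[:,None],np.cos(r)]@c['world_from_camera'][:3,:3].T
    o=c['world_from_camera'][:3,3];return (o+v*((h-o[2])/v[:,2])[:,None])[:,:2]
def circ(p):
    s=np.linalg.lstsq(np.c_[2*p,np.ones(len(p))],(p**2).sum(1),rcond=None)[0];return np.r_[s[:2],np.sqrt(s[2]+s[0]**2+s[1]**2)].round(4)
def big(m,c,h,f=1):
    cs=cv2.findContours(m.astype(np.uint8),cv2.RETR_EXTERNAL,cv2.CHAIN_APPROX_NONE)[0]
    k=cv2.convexHull(max(cs,key=cv2.contourArea))[:,0].astype(float);return ray(c,k,h)
E
python3 - <<'E'
from h import *
c=dict(np.load('w2.npz'));h=cv2.cvtColor(c['image'],cv2.COLOR_RGB2HSV);v,u=np.mgrid[:384,:512]
def win(x,y,r):return np.hypot(u-x,v-y)<r
print(h[116,98],h[165,245],h[240,240])
m=win(98,116,30)&(h[...,1]>70)&(h[...,2]>120)&(h[...,0]<22)
q=big(m,c,.008);print('coaster',m.sum(),circ(q),((q.min(0)+q.max(0))/2).round(4))
m=win(260,177,32)&(h[...,0]>45)&(h[...,0]<130)&(h[...,1]>70)&(h[...,2]>40)
q=big(m,c,.106);print('jar',m.sum(),circ(q),((q.min(0)+q.max(0))/2).round(4),np.ptp(q,axis=0))
m=win(260,250,40)&(h[...,1]<40)&(h[...,2]>130)
q=big(m,c,.046);print('pan',m.sum(),circ(q),q.min(0),q.max(0))
E
```

```text
[ 17 118 223] [ 55 110  93] [ 60   1 247]
coaster 1169 [ 0.4331 -0.1766  0.0294] [ 0.433  -0.1766]
jar 1627 [0.4964 0.0456 0.023 ] [0.4962 0.0454] [0.04670898 0.04333186]
pan 1840 [0.6114 0.0448 0.0387] [0.56747035 0.00937731] [0.65223647 0.08103653]
```

step_arm([
  [40, 1, 0, 0, 0, 0, 1],
  [40, 1, 0, 0, 0, 0, 1],
  [32, 1, 0, 0, 0, 0, 1],
  [0, 0, 0, 0, 0, 0, 1],
  [0, 0, 0, 0, 0, 0, 1],
])

```text
clock: 7.5
tcp_pos: [0.6088, 0.0502, 0.2319]
orientation: [-0.003, -0.0, 1.0, 0.0]
wrist_force: [0.1, -0.4, 0.3]
finger_gap: 0.0853
grip_force: 0.0
```

step_arm([
  [1, 1, -40, 0, 0, 0, 1],
  [0, 0, -40, 0, 0, 0, 1],
  [0, 0, -40, 0, 0, 0, 1],
  [0, 0, -25, 0, 0, 0, 1],
  [0, 0, -15, 0, 0, 0, 1],
])

```text
clock: 8.0
tcp_pos: [0.6067, 0.0514, 0.0715]
orientation: [-0.003, -0.0, 1.0, 0.0]
wrist_force: [-0.1, -0.3, 0.4]
finger_gap: 0.0848
grip_force: 0.0
```

step_arm([
  [0, 0, 0, 0, 0, 0, 1],
  [0, 0, 0, 0, 0, 0, 1],
  [0, 0, 0, 0, 0, 0, -1],
  [0, 0, 0, 0, 0, 0, -1],
  [0, 0, 0, 0, 0, 0, -1],
])

```text
clock: 8.5
tcp_pos: [0.6113, 0.0512, 0.0759]
orientation: [0.001, -0.0, 1.0, 0.0]
wrist_force: [0.1, -0.3, 0.3]
finger_gap: 0.0438
grip_force: 0.0
```

step_arm([
  [0, 0, 0, 0, 0, 0, -1],
  [0, 0, 0, 0, 0, 0, -1],
  [0, 0, 0, 0, 0, 0, -1],
])

```text
clock: 8.8
tcp_pos: [0.6114, 0.0511, 0.0762]
orientation: [0.001, -0.0, 1.0, -0.0]
wrist_force: [-2.3, -0.3, 6.9]
finger_gap: 0.0389
grip_force: 35.0
```

step_arm([
  [0, 0, 10, 0, 0, 0, -1],
  [0, 0, 40, 0, 0, 0, -1],
  [0, 0, 45, 0, 0, 0, -1],
  [0, 0, 20, 0, 0, 0, -1],
  [0, 0, 0, 0, 0, 0, -1],
])

```text
clock: 9.3
tcp_pos: [0.613, 0.0511, 0.1945]
orientation: [0.004, -0.0, 1.0, -0.0]
wrist_force: [1.3, 0.1, 0.0]
finger_gap: 0.039
grip_force: 35.3
```

```bash
python3 - <<'E'
from h import *
s=get_state();print(s['tcp_pos'],s['finger_gap'],s['wrist_force'])
b=snap('scene','s2');w=snap('wrist','w3')
cv2.imwrite('pics/v2.png',np.hstack([cv2.resize(b['image'][70:250,170:350],(400,400)),cv2.resize(w['image'][100:340,140:380],(400,400))])[:,:,::-1])
E
```

```text
[0.61302883 0.05109654 0.19447326] 0.038983444779938176 [1.34453149 0.13639674 0.0314114 ]
```

View pics/v2.png

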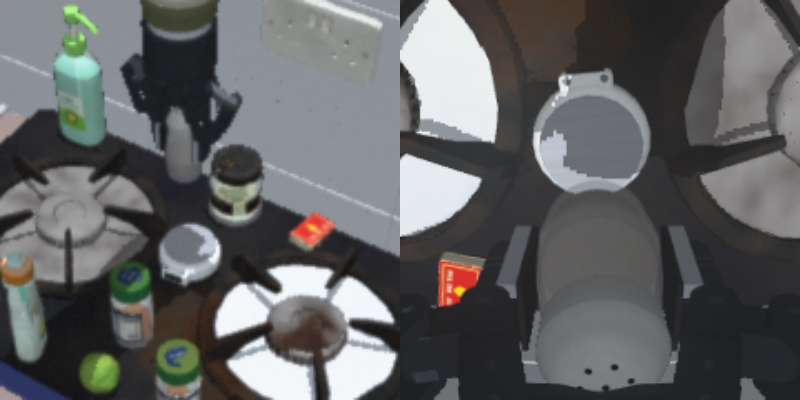

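The shaker is lifted and looks upright, and the empty pan is fully visible at (592,145) in the right crop. Next I'll measure the pan centre and the shaker's tilt and offset in the grip.

```bash
python3 - <<'E'
from h import *
c=dict(np.load('w3.npz'));h=cv2.cvtColor(c['image'],cv2.COLOR_RGB2HSV)
# housing outline (76 across, z~.037) via grey/white mask near, above shaker
v,u=np.mgrid[:384,:512]
x0,y0=140+592*.6,100+145*.6
print(x0,y0,h[int(y0),int(x0)],h[int(y0)-28,int(x0)+20])
# pan: edges along polar rays of the housing
m=(np.hypot(u-x0,v-y0)<42)&(h[...,1]<45)&(h[...,2]>85)&(v<205)
cs=max(cv2.findContours(m.astype(np.uint8),0,1)[0],key=cv2.contourArea)[:,0]
a=np.degrees(np.arctan2(cs[:,1]-y0,cs[:,0]-x0))
sel=((a>-50)&(a<35))|(a>145)|(a<-130)
print('housing',circ(ray(c,cs[sel],.035)),sel.sum())
s=dict(np.load('s2.npz'));P=pts(s)
q=P[(np.hypot(P[...,0]-.613,P[...,1]-.05)<.05)&(abs(P[...,2]-.046)<.005)]
print('pan scene',q.min(0),q.max(0),((q.min(0)+q.max(0))/2).round(4),circ(q[:,:2]),len(q))
q=P[(np.hypot(P[...,0]-.613,P[...,1]-.05)<.035)&(P[...,2]>.09)&(P[...,2]<.24)]
print('zmin',np.percentile(q[:,2],[0,1,3]))
for z in np.arange(.12,.18,.01):
    t=q[abs(q[:,2]-z)<.005]
    if len(t)>5: print(z.round(3),len(t),t.min(0)[:2].round(4),t.max(0)[:2].round(4),t.mean(0)[:2].round(4))
E
```

```text
Traceback (most recent call last):
IndexError: index 515 is out of bounds for axis 1 with size 512
```

```bash
python3 - <<'E'
from h import *
c=dict(np.load('w3.npz'));h=cv2.cvtColor(c['image'],cv2.COLOR_RGB2HSV)
v,u=np.mgrid[:384,:512]
x0,y0=255,187
m=(np.hypot(u-x0,v-y0)<42)&(h[...,1]<45)&(h[...,2]>85)&(v<205)
cs=max(cv2.findContours(m.astype(np.uint8),0,1)[0],key=cv2.contourArea)[:,0]
a=np.degrees(np.arctan2(cs[:,1]-y0,cs[:,0]-x0))
sel=((a>-50)&(a<25))|(a>155)|(a<-130)
print('housing',circ(ray(c,cs[sel],.035)),sel.sum())
s=dict(np.load('s2.npz'));P=pts(s)
q=P[(np.hypot(P[...,0]-.613,P[...,1]-.05)<.05)&(abs(P[...,2]-.046)<.005)]
print('pan scene',q.min(0),q.max(0),((q.min(0)+q.max(0))/2).round(4),circ(q[:,:2]),len(q))
q=P[(np.hypot(P[...,0]-.613,P[...,1]-.05)<.035)&(P[...,2]>.09)&(P[...,2]<.24)]
print('zmin',np.percentile(q[:,2],[0,1,3]))
for z in np.arange(.12,.21,.01):
    t=q[abs(q[:,2]-z)<.005]
    if len(t)>5: print(z.round(3),len(t),t.min(0)[:2].round(4),t.max(0)[:2].round(4),t.mean(0)[:2].round(4))
print(c['world_from_camera'][:3,3])
E
```

```text
housing [0.6218 0.0451 0.0369] 86
pan scene [0.58227896 0.01253063 0.041201  ] [0.65417509 0.07629574 0.04956528] [0.6182 0.0444 0.0454] [0.6201 0.0447 0.023 ] 335
zmin [0.16478894 0.16659108 0.17004456]
0.17 31 [0.5973 0.0291] [0.6215 0.064 ] [0.6047 0.0416]
0.18 42 [0.5967 0.0292] [0.62  0.061] [0.6039 0.0404]
0.19 41 [0.5943 0.0279] [0.6141 0.0643] [0.6004 0.044 ]
0.2 63 [0.5938 0.0197] [0.6169 0.0813] [0.601  0.0477]
[0.53234282 0.05008541 0.33330557]
```

```bash
python3 - <<'E'
from h import *
for f,dz in(('s0',0),('s2',.118)):
    P=pts(dict(np.load(f+'.npz')))
    q=P[(np.hypot(P[...,0]-.613,P[...,1]-.051)<.04)&(P[...,2]>.05)&(P[...,2]<.3)]
    for z in np.arange(.052,.14,.008):
        t=q[abs(q[:,2]-z-dz)<.004]
        t=t[abs(t[:,1]-.045)<.008]
        if len(t)>3: print(f,z.round(3),len(t),t.min(0)[:2].round(4),np.median(t,0)[:2].round(4))
E
```

```text
s0 0.052 8 [0.5956 0.0379] [0.5973 0.0439]
s0 0.06 8 [0.5939 0.038 ] [0.5964 0.0439]
s0 0.068 13 [0.5931 0.0378] [0.5953 0.0412]
s0 0.076 17 [0.5911 0.0377] [0.5963 0.0431]
s0 0.084 11 [0.5942 0.0373] [0.5974 0.0455]
s0 0.092 20 [0.5945 0.0372] [0.5982 0.044 ]
s0 0.1 17 [0.5957 0.0372] [0.6   0.043]
s0 0.108 15 [0.5974 0.0373] [0.601 0.044]
s0 0.116 16 [0.5974 0.038 ] [0.6005 0.0429]
s0 0.124 22 [0.5966 0.0378] [0.602 0.045]
s0 0.132 49 [0.5984 0.0383] [0.6117 0.0452]
s2 0.052 11 [0.5987 0.038 ] [0.5994 0.0433]
s2 0.06 15 [0.5973 0.0376] [0.5993 0.0449]
s2 0.068 14 [0.5943 0.037 ] [0.5971 0.0436]
s2 0.076 18 [0.5938 0.037 ] [0.5967 0.0423]
s2 0.084 22 [0.595  0.0373] [0.5984 0.0437]
s2 0.092 16 [0.5972 0.0375] [0.5997 0.0439]
s2 0.1 22 [0.5971 0.0375] [0.6016 0.0426]
s2 0.108 20 [0.5992 0.0377] [0.6035 0.0457]
s2 0.116 19 [0.5998 0.0374] [0.6019 0.0418]
s2 0.124 22 [0.5994 0.0389] [0.6025 0.0456]
s2 0.132 18 [0.6022 0.0417] [0.606  0.0483]
```

The shaker didn't tilt; it just tapers, and its axis sits about 2 mm ahead of the TCP. I'm moving it to the coaster.

step_arm([
  [-30, -38, 0, 0, 0, 0, -1],
  [-30, -38, 0, 0, 0, 0, -1],
  [-30, -38, 0, 0, 0, 0, -1],
  [-30, -38, 0, 0, 0, 0, -1],
  [-30, -38, 0, 0, 0, 0, -1],
])

```text
clock: 9.9
tcp_pos: [0.458, -0.1393, 0.1877]
orientation: [-0.002, -0.0, 1.0, 0.001]
wrist_force: [0.5, -0.9, -0.3]
finger_gap: 0.0388
grip_force: 35.3
```

step_arm([
  [-33, -37, 0, 0, 0, 0, -1],
  [0, 0, -20, 0, 0, 0, -1],
  [0, 0, -20, 0, 0, 0, -1],
  [0, 0, 0, 0, 0, 0, -1],
  [0, 0, 0, 0, 0, 0, -1],
])

```text
clock: 10.4
tcp_pos: [0.4266, -0.1751, 0.1486]
orientation: [-0.002, -0.0, 1.0, 0.001]
wrist_force: [0.1, 0.3, -1.4]
finger_gap: 0.039
grip_force: 35.3
```

```bash
python3 - <<'E'
from h import *
s=get_state();print(s['tcp_pos'],s['finger_gap'])
for n in('top','scene'):
    c=snap(n,n[0]+'4');P=pts(c);h=cv2.cvtColor(c['image'],cv2.COLOR_RGB2HSV)
    m=(np.hypot(P[...,0]-.432,P[...,1]+.177)<.045)&(h[...,1]>70)&(h[...,0]<22)&(abs(P[...,2]-.006)<.01)
    q=P[m];print('coaster',m.sum(),((q.min(0)+q.max(0))/2)[:2],np.ptp(q,axis=0)[:2])
    q=P[(np.hypot(P[...,0]-.432,P[...,1]+.177)<.04)&(P[...,2]>.1)&(P[...,2]<.16)]
    print('zmin',np.percentile(q[:,2],[0,2]) if len(q) else 0)
E
```

```text
[ 0.4265687  -0.17510448  0.14864768] 0.03899015698168667Traceback (most recent call last):
  File "<stdin>", line 6, in <module>
    return umr_minimum(a, axis, None, out, keepdims, initial, where)
ValueError: zero-size array to reduction operation minimum which has no identity
```

step_arm([
  [3, -1, -35, 0, 0, 0, -1],
  [0, 0, -35, 0, 0, 0, -1],
  [0, 0, -20, 0, 0, 0, -1],
  [0, 0, -10, 0, 0, 0, -1],
  [0, 0, 0, 0, 0, 0, -1],
])

```text
clock: 10.95
tcp_pos: [0.4305, -0.1762, 0.0492]
orientation: [-0.001, -0.001, 1.0, 0.0]
wrist_force: [0.2, 0.4, -0.9]
finger_gap: 0.039
grip_force: 35.3
```

step_arm([
  [0, 0, -3, 0, 0, 0, -1],
  [0, 0, -3, 0, 0, 0, -1],
  [0, 0, 0, 0, 0, 0, -1],
  [0, 0, 0, 0, 0, 0, -1],
])

```text
clock: 11.35
tcp_pos: [0.4311, -0.1771, 0.0444]
orientation: [0.0, -0.0, 1.0, -0.0]
wrist_force: [0.4, 0.2, -0.7]
finger_gap: 0.0391
grip_force: 35.3
```

```bash
python3 - <<'E'
from h import *
s=get_state();print(s['tcp_pos'],s['finger_gap'],s['orientation'])
b=snap('scene','s5');w=snap('wrist','w5')
cv2.imwrite('pics/v3.png',np.hstack([cv2.resize(b['image'][200:320,220:340],(400,400)),cv2.resize(w['image'][80:320,140:380],(400,400))])[:,:,::-1])
E
```

```text
[ 0.43105071 -0.17706332  0.04440495] 0.039050657583306427 [ 4.51590301e-04 -1.80555323e-04  9.99999852e-01 -2.43682535e-04]
```

View pics/v3.png

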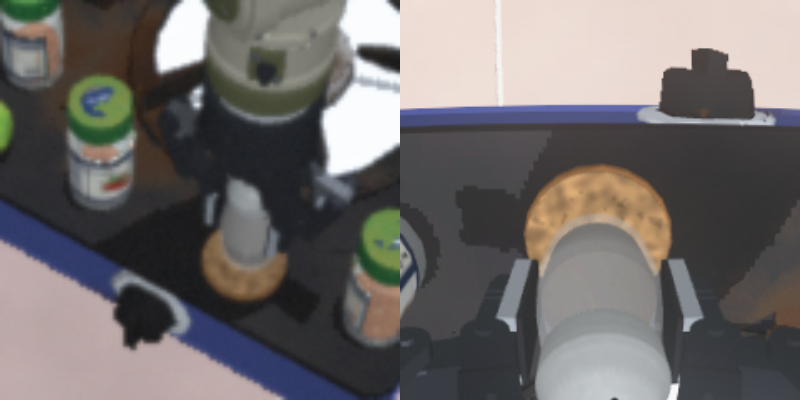

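```bash
python3 - <<'E'
from h import *
c=dict(np.load('w5.npz'))
print(ray(c,[[259,179],[215,218],[302,218]],.008),ray(c,[[259,213]],.0142),ray(c,[[259,213]],.02))
E
```

```text
[[ 0.40170796 -0.17816626]
 [ 0.42814874 -0.20700274]
 [ 0.42812258 -0.14999797]] [[ 0.42196172 -0.1781604 ]] [[ 0.41959949 -0.17815638]]
```

The shaker is centred over the coaster to within about 2 mm, so I'm setting it down.

step_arm([
  [0, 0, -3, 0, 0, 0, -1],
  [0, 0, -2, 0, 0, 0, -1],
  [0, 0, -2, 0, 0, 0, -1],
  [0, 0, 0, 0, 0, 0, -1],
  [0, 0, 0, 0, 0, 0, -1],
])

```text
clock: 11.95
tcp_pos: [0.4309, -0.1769, 0.0381]
orientation: [0.0, -0.0, 1.0, -0.0]
wrist_force: [-2.9, 2.7, 13.4]
finger_gap: 0.0387
grip_force: 37.3
```

step_arm([
  [0, 0, 0.5, 0, 0, 0, 0.7],
  [0, 0, 0, 0, 0, 0, 0.7],
  [0, 0, 0, 0, 0, 0, 0.7],
  [0, 0, 0, 0, 0, 0, 0.7],
  [0, 0, 15, 0, 0, 0, 0.7],
])

```text
clock: 12.45
tcp_pos: [0.4292, -0.1759, 0.0507]
orientation: [-0.002, -0.0, 1.0, 0.001]
wrist_force: [0.2, 0.8, 0.0]
finger_gap: 0.0724
grip_force: 0.0
```

step_arm([
  [0, 0, 30, 0, 0, 0, 0.7],
  [0, 0, 40, 0, 0, 0, 0.7],
  [0, 0, 45, 0, 0, 0, 1],
  [0, 0, 45, 0, 0, 0, 1],
  [0, 0, 0, 0, 0, 0, 1],
])

```text
clock: 12.95
tcp_pos: [0.4337, -0.1787, 0.2184]
orientation: [0.005, -0.0, 1.0, -0.003]
wrist_force: [0.6, 0.6, -0.5]
finger_gap: 0.0851
grip_force: 0.0
```

step_arm([
  [12, 40, 0, 0, 0, 0, 1],
  [12, 40, 0, 0, 0, 0, 1],
  [12, 40, 0, 0, 0, 0, 1],
  [12, 40, 0, 0, 0, 0, 1],
  [12, 40, 0, 0, 0, 0, 1],
])

```text
clock: 13.45
tcp_pos: [0.4907, 0.0248, 0.2116]
orientation: [-0.0, -0.0, 1.0, 0.0]
wrist_force: [1.3, -0.4, -0.6]
finger_gap: 0.0854
grip_force: 0.0
```

step_arm([
  [5, 24, 0, 0, 0, 0, 1],
  [0, 0, 0, 0, 0, 0, 1],
  [0, 0, 0, 0, 0, 0, 1],
])

```text
clock: 13.75
tcp_pos: [0.4953, 0.0475, 0.2116]
orientation: [-0.001, -0.001, 1.0, -0.0]
wrist_force: [0.2, 0.5, 0.3]
finger_gap: 0.0855
grip_force: 0.0
```

```bash
python3 - <<'E'
from h import *
s=get_state();print(s['tcp_pos'],s['finger_gap'])
snap('wrist','w6')
for n in('top','scene'):
    c=snap(n,n[0]+'6');P=pts(c);h=cv2.cvtColor(c['image'],cv2.COLOR_RGB2HSV)
    m=(np.hypot(P[...,0]-.432,P[...,1]+.177)<.045)&(h[...,1]>70)&(h[...,0]<22)&(abs(P[...,2]-.006)<.01)
    q=P[m];print('coaster',m.sum(),((q.min(0)+q.max(0))/2)[:2])
    q=P[(np.hypot(P[...,0]-.432,P[...,1]+.177)<.04)&(P[...,2]>.025)&(P[...,2]<.16)]
    t=q[q[:,2]>q[:,2].max()-.012];print('ztop',q[:,2].max(),'dome ctr',((t.min(0)+t.max(0))/2)[:2],np.ptp(t,axis=0))
E
```

```text
[0.4953138  0.04752619 0.21157882] 0.08551107550280479
coaster 188 [ 0.43032327 -0.17748853]
ztop 0.10221937978582685 dome ctr [ 0.43474888 -0.17483566] [0.02946465 0.02830179 0.01193   ]
coaster 261 [ 0.43034925 -0.17682032]
ztop 0.09934507981819385 dome ctr [ 0.43402443 -0.17704205] [0.03171762 0.03139852 0.01196068]
```

View pics/w6.png

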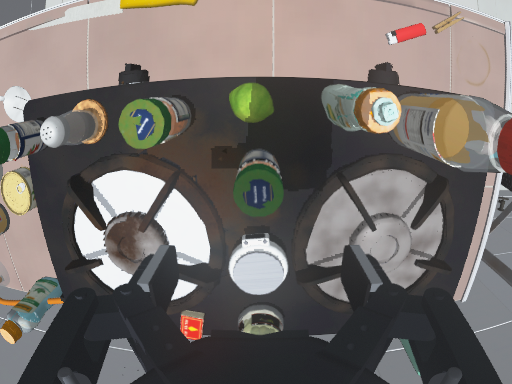

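The shaker stands upright on the coaster at about (75,125), roughly 3 mm off centre. The empty scale is fully visible at (258,268) and the jar's cap is at (258,190).

```bash
python3 - <<'E'
from h import *
c=dict(np.load('w6.npz'));h=cv2.cvtColor(c['image'],cv2.COLOR_RGB2HSV);v,u=np.mgrid[:384,:512]
m=(np.hypot(u-258,v-190)<32)&(h[...,0]>45)&(h[...,0]<130)&(h[...,1]>70)&(h[...,2]>40)
print('jar',circ(big(m,c,.106)))
m=(np.hypot(u-258,v-268)<40)&(h[...,1]<60)&(h[...,2]>110)
m=cv2.morphologyEx(m.astype(np.uint8),cv2.MORPH_OPEN,np.ones((3,3)))
cs=max(cv2.findContours(m,0,1)[0],key=cv2.contourArea)[:,0];a=np.degrees(np.arctan2(cs[:,1]-268,cs[:,0]-258))
k=cs[(a>-50)|(a<-130)];print('housing',circ(ray(c,k,.037)),len(k),cs.min(0),cs.max(0))
for n in('t6','s6'):
    P=pts(dict(np.load(n+'.npz')))
    q=P[(np.hypot(P[...,0]-.62,P[...,1]-.045)<.05)&(abs(P[...,2]-.046)<.003)]
    if len(q):print(n,len(q),((q.min(0)+q.max(0))/2).round(4),np.ptp(q,axis=0).round(3),np.median(q,0).round(4))
E
```

```text
jar [0.4959 0.0456 0.0231]
housing [0.6208 0.045  0.0384] 124 [228 233] [287 294]
t6 162 [0.6239 0.0367 0.046 ] [0.057 0.043 0.006] [0.6274 0.0351 0.0461]
s6 302 [0.6211 0.0445 0.0461] [0.065 0.063 0.006] [0.6203 0.0446 0.046 ]
```

step_arm([
  [0, 0, -40, 0, 0, 0, 1],
  [0, 0, -40, 0, 0, 0, 1],
  [0, 0, -40, 0, 0, 0, 1],
  [0, 0, -25, 0, 0, 0, 1],
  [0, 0, -9, 0, 0, 0, 1],
])

```text
clock: 14.4
tcp_pos: [0.4933, 0.0462, 0.0557]
orientation: [-0.002, 0.001, 1.0, 0.0]
wrist_force: [0.4, 0.2, 0.5]
finger_gap: 0.0858
grip_force: 0.0
```

step_arm([
  [0, 0, 0, 0, 0, 0, 1],
  [0, 0, 0, 0, 0, 0, -1],
  [0, 0, 0, 0, 0, 0, -1],
  [0, 0, 0, 0, 0, 0, -1],
  [0, 0, 0, 0, 0, 0, -1],
])

```text
clock: 14.9
tcp_pos: [0.497, 0.0469, 0.0599]
orientation: [0.002, -0.0, 1.0, -0.0]
wrist_force: [-0.2, -1.4, 6.6]
finger_gap: 0.044
grip_force: 35.0
```

step_arm([
  [0, 0, 0, 0, 0, 0, -1],
  [0, 0, 0, 0, 0, 0, -1],
])

```text
clock: 15.1
tcp_pos: [0.497, 0.0469, 0.0599]
orientation: [0.002, -0.0, 1.0, -0.0]
wrist_force: [-1.4, -1.3, 6.2]
finger_gap: 0.0444
grip_force: 35.0
```

step_arm([
  [0, 0, 20, 0, 0, 0, -1],
  [0, 0, 40, 0, 0, 0, -1],
  [0, 0, 40, 0, 0, 0, -1],
  [20, 0, 0, 0, 0, 0, -1],
  [35, 0, 0, 0, 0, 0, -1],
])

```text
clock: 15.6
tcp_pos: [0.5508, 0.0475, 0.161]
orientation: [0.001, -0.0, 1.0, 0.0]
wrist_force: [1.1, 0.8, -1.4]
finger_gap: 0.0444
grip_force: 35.9
```

step_arm([
  [35, 0, 0, 0, 0, 0, -1],
  [25, 0, 0, 0, 0, 0, -1],
  [9, 0, 0, 0, 0, 0, -1],
  [0, 0, 0, 0, 0, 0, -1],
  [0, 0, 0, 0, 0, 0, -1],
])

```text
clock: 16.1
tcp_pos: [0.6184, 0.0473, 0.158]
orientation: [-0.001, -0.0, 1.0, 0.0]
wrist_force: [0.7, -0.2, -1.1]
finger_gap: 0.0442
grip_force: 35.9
```

step_arm([
  [0, 0, -25, 0, 0, 0, -1],
  [0, 0, -15, 0, 0, 0, -1],
  [0, 0, -5, 0, 0, 0, -1],
  [0, 0, 0, 0, 0, 0, -1],
  [0, 0, 0, 0, 0, 0, -1],
])

```text
clock: 16.6
tcp_pos: [0.6197, 0.0472, 0.1143]
orientation: [0.0, -0.0, 1.0, 0.0]
wrist_force: [-0.0, 0.2, -0.9]
finger_gap: 0.0441
grip_force: 35.9
```

```bash
python3 - <<'E'
from h import *
s=get_state();print(s['tcp_pos'],s['finger_gap'],s['orientation'])
c=snap('scene','s7');P=pts(c)
q=P[(np.hypot(P[...,0]-.621,P[...,1]-.045)<.045)&(P[...,2]>.06)&(P[...,2]<.13)]
print(np.percentile(q[:,2],[0,2]),q.min(0),q.max(0))
E
```

```text
[0.61965971 0.04721865 0.11433883] 0.0440711294982387 [ 4.86226441e-04 -2.23840233e-04  9.99999856e-01  3.85931183e-05]
[0.06041289 0.06164219] [0.59355381 0.01160602 0.06041289] [0.63415615 0.08298169 0.12991038]
```

step_arm([
  [1.5, -1, -3, 0, 0, 0, -1],
  [0, 0, -3, 0, 0, 0, -1],
  [0, 0, -2, 0, 0, 0, -1],
  [0, 0, 0, 0, 0, 0, -1],
  [0, 0, 0, 0, 0, 0, -1],
])

```text
clock: 17.15
tcp_pos: [0.6215, 0.0461, 0.1059]
orientation: [0.0, -0.0, 1.0, -0.0]
wrist_force: [-0.9, 0.0, 3.3]
finger_gap: 0.0441
grip_force: 36.1
```

Contact at the expected height. Releasing, rising and checking.

step_arm([
  [0, 0, -0.5, 0, 0, 0, 0.8],
  [0, 0, 0, 0, 0, 0, 0.8],
  [0, 0, 0, 0, 0, 0, 0.8],
  [0, 0, 0, 0, 0, 0, 0.8],
  [0, 0, 10, 0, 0, 0, 0.8],
])

```text
clock: 17.65
tcp_pos: [0.62, 0.0463, 0.1135]
orientation: [-0.002, -0.0, 1.0, 0.0]
wrist_force: [0.5, 0.5, -0.5]
finger_gap: 0.0766
grip_force: 0.0
```

step_arm([
  [0, 0, 40, 0, 0, 0, 0.8],
  [0, 0, 45, 0, 0, 0, 0.8],
  [0, 0, 45, 0, 0, 0, 1],
  [-45, 0, 0, 0, 0, 0, 1],
  [-45, 0, 0, 0, 0, 0, 1],
])

```text
clock: 18.15
tcp_pos: [0.5333, 0.0459, 0.2478]
orientation: [0.003, -0.0, 1.0, -0.0]
wrist_force: [-0.1, -0.1, 0.6]
finger_gap: 0.0858
grip_force: 0.0
```

step_arm([
  [-30, 0, 0, 0, 0, 0, 1],
  [0, 0, 0, 0, 0, 0, 1],
  [0, 0, 0, 0, 0, 0, 1],
  [0, 0, 0, 0, 0, 0, 1],
])

```text
clock: 18.55
tcp_pos: [0.5024, 0.0461, 0.2454]
orientation: [0.001, -0.0, 1.0, -0.0]
wrist_force: [-0.9, -0.1, 0.1]
finger_gap: 0.0855
grip_force: 0.0
```

```bash
python3 - <<'E'
from h import *
s=get_state();print(s['tcp_pos'])
c=snap('wrist','w8');b=snap('scene','s8');P=pts(b)
q=P[(np.hypot(P[...,0]-.621,P[...,1]-.045)<.04)&(P[...,2]>.1)&(P[...,2]<.17)]
z=q[:,2].max();t=q[q[:,2]>z-.006];print('jar top',z,((t.min(0)+t.max(0))/2)[:2])
cv2.imwrite('pics/v8.png',np.hstack([cv2.resize(b['image'][100:330,150:380],(400,400)),cv2.resize(c['image'][60:330,20:420],(400,400))])[:,:,::-1])
E
```

```text
[0.50237066 0.04607004 0.24543338]
jar top 0.15445287081765358 [0.62117501 0.04218202]
```

View pics/v8.png

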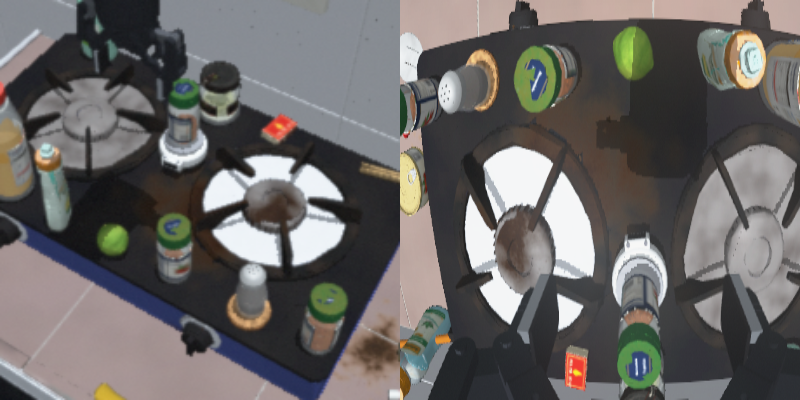

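The jar stands upright and centred on the pan, its cap at (183,98) in the left crop. The shaker stands upright on the coaster at (250,290), and the other things are where they were.

```bash
python3 -c "
from workcell import *
print(hand_in())"
```

```text
the job is handed in; nothing more can be done
None
```

The jar and shaker have changed places: the jar stands upright on the scale's pan and the shaker upright on the coaster, each measured about 3 mm or less off centre, nothing else was seen to move, and the job is handed in (the verdict was not shown).

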